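# Set the V-cradle for a long blank and hold the blank seated

### The arm

A 6-joint arm with a two-finger parallel gripper is mounted at the origin on a cart in front of the work surface, level with it; the furniture and walls round the work are solid. World frame = base frame: x ahead of the robot, y to its left, z up, the work surface at z = 0. Lengths are in m, angles in degrees, forces in N, time in s.
With the tool pointing down it reaches from about 0.3 to 0.75 m from the base axis. Payload 8.5 kg.
Tool frame: the origin (TCP) lies on the centre line of the jaws, within the pads' length; the fingertips stand env.tcp_to_tips ahead of it and the grasp point (between the pads) lies 8 mm behind it (env.tcp_to_tips is the distance from the TCP to the fingertips, in m); z points along the fingers, y is the direction in which the jaws open and shut (so a half turn about z gives the same grasp; the last joint's range is limited). The gripper opens to 85 mm and grips with 20 to 120 N. Pads are 22 mm wide; open, the fingers measure 114 mm over their backs; the gripper's body (76 mm by 85 mm) begins 54 mm behind the grasp point. The pads swing forward as they close: fully open they stand 13 mm farther back than shut.
Start: joints at [-78.971, 21.807, 74.336, -0, 83.858, -12.336], TCP at [0.218, -0.505, 0.242] pointing down, gripper open.
Joint ranges: [-178.18, 178.18], [-50.72, 133.34], [12.68, 142.11], [-81.47, 261.47], [9.98, 163.14], [-165.26, 165.26]. Speed limits (degrees/s): [136.94, 136.94, 180, 180, 180, 180].

### API

Orientations are given as a 3x3 rotation matrix whose columns are the frame's x, y, z axes.
In Python, from rig import env gives the robot as it stands. The module is installed in compiled form; this text tells all that it offers.
- The arm moves only by the tool carry_out, never from a script. Its argument "rows" is a list of rows, each an object of numbers: "tx", "ty", "tz": the shift along the tool's x, y, z in cm; "yaw": the turn about the tool's z in rad. In form: [{"tx": .., "ty": .., "tz": .., "yaw": ..}, ...]. A call has 1 to 12 rows; each row shifts and turns the pose as measured when the row begins, along the tool's axes as they then stand; what a row does not reach is not made up. A row lasts 1/10 s, in which the tool goes at most 50 mm and 8.59 degrees, less where a joint would pass 70% of its speed; a pose out of reach is approached as far as the arm can. A call is refused whole if a number of a shift passes 5 or a number of a turn 0.15, either way. A call with a gripper value outside its range is refused whole. "jaw" is the closure, from -1 (fully open) to 1 (shut), set as the call begins (left out, the last holds). The fingers move at their own pace and stop on an object; "squeeze" is the grip in N (left out, the last holds). Time passes only in rows, so rows that do not move let the fingers close. It gives the time, the measured TCP pose, the force and the opening at its end, in the units of the state.
- env.observe(): the state, without advancing time (a new reading comes with each control period).
- env.get_image(name): name is "scene" or "top" or "wrist"; returns the picture (420x560x3 uint8, red, green, blue); there is no depth.
- env.camera_params(name): a dict with "vertical_fov" (degrees; the focal length in pixels is half the picture's height over the tangent of half this angle, whatever the lens; pixels are square), "cx", "cy" (the principal point, pixels), "k1" (the pictures are not rectified: a ray, as slopes to the right and down, at radius r is drawn at 1 + k1 r^2 times it, then the intrinsics apply), "view" (4x4, takes a point from world to camera coordinates). Camera axes: x right, y up, looking along -z (the intrinsics and any distortion apply to the point x, -y, -z); pixel columns grow to the right and rows downward; lengths in m; the calibration is good to about 2 mm. A picture is of the moment at which its call begins: read the wrist's pose just before it. camera_params takes no time and is no camera call; for the wrist camera it gives the pose at the moment of the call.
- env.close_job(): hands the job in, once; it reports no verdict.
The state is a dict: "time_s": time; "q": joint angles; "qvel": joint speeds; "joint_efforts": joint torques, N m; "position": TCP position; "tool_rot": TCP orientation; "ft_force": force on the tool from outside, world axes, zero at the start; "wrist_torque": the same for the moment, N m; "grip_width": finger opening in m.
Only numpy, scipy, OpenCV 4.12 (cv2) and the standard library are available. Lean on these libraries where they do the work, as an engineer would, in place of code of your own. Each camera call takes 0.05 s, during which the arm holds its last target. There are 200 camera calls.

### The job

Set up the V-cradle for the long dark round blank: draw the aluminium stop plate up out of the slot it stands in, slide it fully down into the empty slot near the end of the cradle, across the middle of the V, and let it go. Then lay the blank in the V with one end up against the plate, and finish while still holding it there: keep the fingers pressing it down firmly (about 10 N) onto both sides of the V, so that its free end can be marked. Do not drop or slam the blank into the cradle, and leave the other things on the bench where they lie.

Things in the scene. Friction and masses are not known exactly. Their poses are not given: they have to be found in the camera images.
- cradle: V-cradle of pale wood on a plywood board (228 x 96 x 16 mm) screwed to the bench. Origin: on the bench under the V's bottom line, mid-window. x along the V towards the end with the slots, y across, z up. Saddles 68 mm wide, tops at z = 48 mm: one at x -82..-32; an open window x -32..32 (only the board, top z = 16, below); then pieces at x 32..47, 57..90, 100..122. Board spans x -94..134.
- cradle_left: the +y side of the V, on all saddle pieces; same origin and axes as the cradle. Its face slopes at 45 degrees from the V's bottom line (y = 0, z = 24 mm) up to y = 24, z = 48 mm, then a flat top to y = 34
- cradle_right: the -y side of the V, mirror image of the other; same origin and axes as the cradle
- short_slot (a point): short-work slot (cradle x = 52 mm), where the plate stands at the start: centre of the slot's floor, on the board at z = 16 mm. Slot 10 mm wide along cradle x, right across the cradle and open at both sides, 32 mm deep, mouth eased by 2.5 mm. Axes as the cradle
- end_slot (a point): the end slot (cradle x = 95 mm), empty at the start and the same as the short-work slot: centre of its floor, where the plate's origin comes when it is home. Axes as the cradle
- seat (a point): where the blank's centre comes when it is seated in the V and butted against the plate in the end slot: cradle x = 1, y = 0, z = 55.1 mm, over the window (fingers have 64 mm along x and the board 39 mm below). The plate's play can shift it by 1 to 2 mm along x. Axes as the cradle
- stop_plate: flat aluminium plate, 8 mm thick (x) x 60 mm wide (y, across the cradle) x 80 mm high (z), top corners rounded, 0.1 kg. Origin: centre of its bottom edge. It stands loose in the slot with 1 mm play each side, bottom on the board at z = 16 mm, top 96 mm above the bench and 48 mm above the saddles.
- round_blank: dark hardwood cylinder, 44 mm diameter, 180 mm long, about 0.19 kg, both ends alike; lies on the bench. Origin: its centre; x along its axis (y and z turn as it rolls).
- steel_rule: bystander: straight rule 310 mm long, along the front edge of the bench; origin below its middle
- pencil: bystander: red pencil 166 mm long, left of the cradle; origin below its middle
- wood_egg: bystander: turned wooden egg on a foot, 47 x 60 mm high, front left; origin below its middle
- blank_padauk: bystander: red-brown square stick 19 x 126 mm, behind, between the cradle and the bottles; origin below its middle
- thin_glue: bystander: small white and blue bottle with red nozzle, 34 x 95 mm high, at the right edge; origin below its middle

How it is judged:
By the outcome, as a careful person would: the job done as asked, in the order asked, and still so for the second after the job is handed in, while the arm keeps its last pose, push and grip.
It also fails if it takes over 64 s, if anything falls off the work surface, if the arm or the gripper's body presses on something with over 40 N, if the wrist force passes 120 N, or if a joint passes its speed limit or range.

## Working session

There is one attempt and no reset: what is moved stays moved. The work goes in short steps, Python scripts to look and compute and a tool call to move; the robot and the scene stay as the last step left them, time stands still between calls to the robot, and variables do not carry over. Pictures are saved under pics/ and viewed, about 8 in all and at most 12, crops included, and the job is handed in when it is done.

Besides the shell and the picture viewer there is one more tool, called after ">>>" in YAML: its name, and indented under it one key for each argument. carry_out: Moves the arm, as the interface text tells. Its arguments: {"type":"object","properties":{"rows":{"type":"array","items":{"type":"object","properties":{"tx":{"type":"number"},"ty":{"type":"number"},"tz":{"type":"number"},"yaw":{"type":"number"}}}},"jaw":{"type":"number"},"squeeze":{"type":"number"}},"required":["rows"]}

```bash
mkdir -p pics; cat > h.py <<'E'
import numpy as np, cv2
from rig import env
def P(n): return env.camera_params(n)
def unproj(p,uv,z):
    f=210/np.tan(np.radians(p['vertical_fov'])/2)
    d=np.array([(uv[0]-p['cx'])/f,(uv[1]-p['cy'])/f]); u=d.copy()
    for _ in range(30): u=d/(1+p['k1']*(u@u))
    V=np.array(p['view']); R=V[:3,:3]; c=-R.T@V[:3,3]
    r=R.T@np.array([u[0],-u[1],-1]); return c+r*(z-c[2])/r[2]
def proj(p,X):
    f=210/np.tan(np.radians(p['vertical_fov'])/2)
    V=np.array(p['view']); c=V[:3,:3]@np.array(X)+V[:3,3]
    u=np.array([c[0],-c[1]])/-c[2]; u=u*(1+p['k1']*(u@u))
    return u*f+[p['cx'],p['cy']]
def snap(n,name):
    p=P(n); im=env.get_image(n)[:,:,::-1].copy(); cv2.imwrite(f'pics/{name}.png',im); return p,im
E
python3 - <<'E'
from h import *
np.set_printoptions(precision=4,suppress=True)
a=snap('top','top0');b=snap('scene','scene0')
print(a[0],b[0]); s=env.observe(); print(s,env.tcp_to_tips)
E
```

```text
{'vertical_fov': 51.74784886014384, 'cx': 278.381508264527, 'cy': 207.202860875923, 'k1': -0.07485736293473697, 'view': array([[-0.0071, -0.9996,  0.0275, -0.0631],
       [ 0.9889, -0.0029,  0.1485, -0.5168],
       [-0.1484,  0.0283,  0.9885, -1.1948],
       [ 0.    ,  0.    ,  0.    ,  1.    ]])} {'vertical_fov': 44.80502463602079, 'cx': 279.4036232583609, 'cy': 218.1639761180648, 'k1': -0.046872519228181864, 'view': array([[-0.7738, -0.6334, -0.0054,  0.3422],
       [ 0.3953, -0.4896,  0.7772, -0.2897],
       [-0.495 ,  0.5992,  0.6293, -1.1114],
       [ 0.    ,  0.    ,  0.    ,  1.    ]])}
{'time_s': 0.1, 'q': array([-78.9727,  21.836 ,  74.3806,   0.0002,  83.8566, -12.3369]), 'qvel': array([ 0.0978, -0.0622, -0.1445, -0.0973,  0.07  ,  0.0131]), 'joint_efforts': array([  0.003 , -44.9224, -23.1656,  -0.0002,   0.0036,   0.    ]), 'position': array([ 0.2181, -0.5047,  0.2418]), 'tool_rot': array([[ 0.918 ,  0.3966, -0.0002],
       [ 0.3966, -0.918 ,  0.0013],
       [ 0.0003, -0.0012, -1.    ]]), 'ft_force': array([ 0.2741, -0.2642, -0.3232]), 'wrist_torque': array([ 0.0329, -0.0141, -0.0251]), 'grip_width': 0.08539027246915215} 0.011
```

View pics/top0.png

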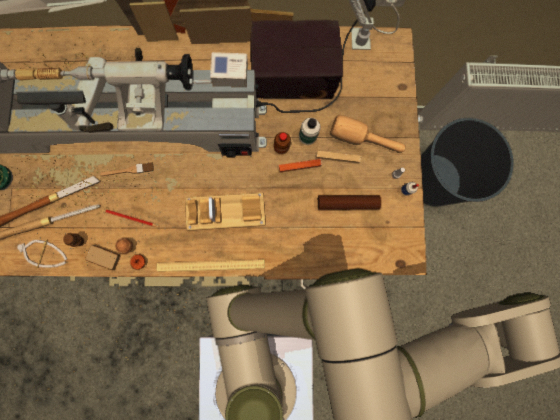

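View pics/scene0.png

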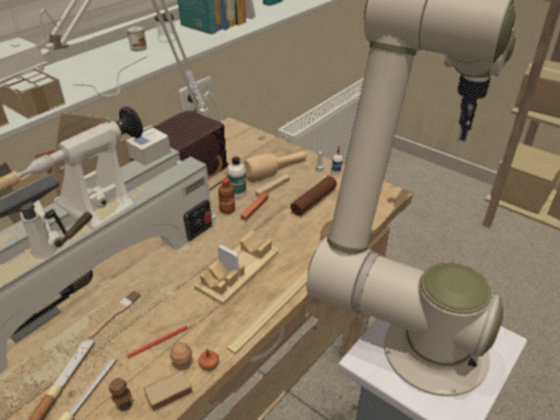

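The top view shows the cradle at columns 186–265, rows 194–228, with the plate near column 211, so the slot end is to the left (+y). The blank spans columns 318–381 at row 202. Next I'll enlarge and measure.

```bash
python3 - <<'E'
from h import *
np.set_printoptions(precision=4,suppress=True)
im=cv2.imread('pics/top0.png'); p=P('top')
a=cv2.resize(im[185:235,176:276],None,fx=8,fy=8,interpolation=cv2.INTER_CUBIC)
b=cv2.resize(im[180:220,305:400],None,fx=4,fy=4,interpolation=cv2.INTER_CUBIC)
o=np.zeros((590,800,3),np.uint8);o[:400]=a;o[410:570,:380]=b
cv2.imwrite('pics/crop0.png',o)
for n,uv,z in [('boardTL',(186,195),.016),('TR',(265,194),.016),('BL',(187,229),.016),('BR',(265,227),.016),('plate',(211,210),.09),('bl',(318,202),.022),('br',(381,202),.022)]: print(n,unproj(p,uv,z))
hsv=cv2.cvtColor(im,cv2.COLOR_BGR2HSV); m=np.zeros(im.shape[:2],np.uint8)
m[185:220,310:390]=(hsv[185:220,310:390,2]<95)*255
n,l,s,c=cv2.connectedComponentsWithStats(m); i=1+np.argmax(s[1:,4]); print(s[i],c[i])
ct=cv2.findContours((l==i).astype(np.uint8),0,1)[0][0]; r=cv2.minAreaRect(ct); print(r,[unproj(p,q,.022) for q in cv2.boxPoints(r)], unproj(p,r[0],.022))
E
```

```text
boardTL [0.5568 0.2024 0.016 ]
TR [ 0.5591 -0.0276  0.016 ]
BL [0.4574 0.1971 0.016 ]
BR [ 0.4624 -0.0273  0.016 ]
plate [0.5018 0.1194 0.09  ]
bl [ 0.5341 -0.1815  0.022 ]
br [ 0.5337 -0.3669  0.022 ]
[317 195  64  15 936] [348.6357 202.0075]
((348.5, 202.0), (14.0, 63.0), 90.0) [array([ 0.5547, -0.179 ,  0.022 ]), array([ 0.5545, -0.3649,  0.022 ]), array([ 0.5129, -0.3631,  0.022 ]), array([ 0.5135, -0.1781,  0.022 ])] [ 0.5339 -0.2708  0.022 ]
```

View pics/crop0.png

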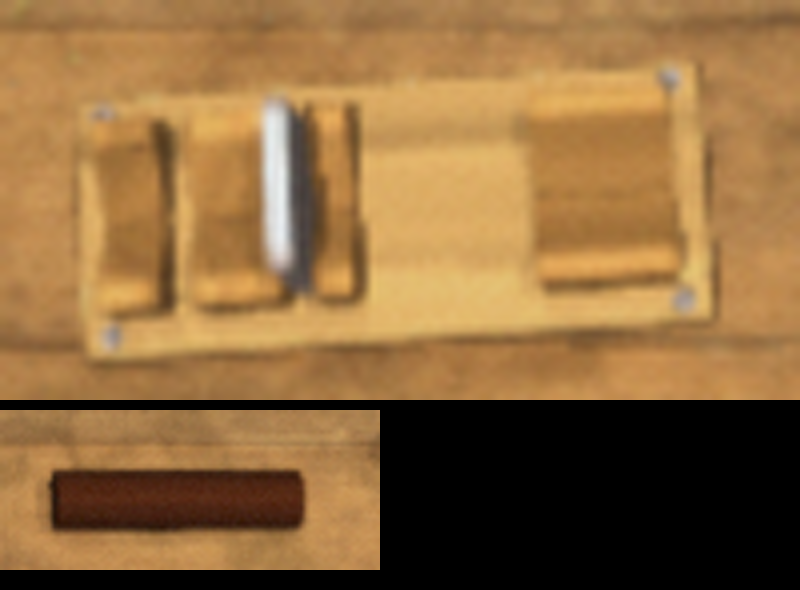

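```bash
python3 - <<'E'
from h import *
np.set_printoptions(precision=4,suppress=True)
p=P('top'); c=lambda x,y:((x+.5)/8-.5+176,(y+.5)/8-.5+185)
# board corners in cradle xy: TL(+x,-? )
W=np.array([unproj(p,c(*q),.016)[:2] for q in [(80,108),(694,64),(714,320),(92,356)]])
C=np.array([[.134,-.048],[-.094,-.048],[-.094,.048],[.134,.048]])
# image up = +world x ; cradle x=+world y -> cradle y = -world x
cm,wm=C.mean(0),W.mean(0); H=(C-cm).T@(W-wm); U,S,Vt=np.linalg.svd(H); R=Vt.T@U.T
t=wm-R@cm; print('det',np.linalg.det(R),'deg',np.degrees(np.arctan2(R[1,0],R[0,0])),t, 'res',(C@R.T+t-W)*1e3)
print('short',R@[.052,0]+t,'end',R@[.095,0]+t,'seat',R@[.001,0]+t)
for q in [(265,97),(290,97),(268,268),(292,262)]: 
  w=unproj(p,c(*q),.096)[:2]; print(w, (w-t)@R)
E
```

```text
det 0.9999999999999996 deg 93.66984537969765 [0.5107 0.0685] res [[ 2.3428  1.8514]
 [ 1.2747 -2.4935]
 [-0.6456 -1.5768]
 [-2.9719  2.2189]]
short [0.5074 0.1204] end [0.5046 0.1633] seat [0.5107 0.0695]
[0.5375 0.1255] [ 0.0552 -0.0304]
[0.5375 0.117 ] [ 0.0467 -0.0298]
[0.4789 0.1235] [0.0569 0.0282]
[0.4809 0.1154] [0.0487 0.0267]
```

>>> carry_out:
  rows:
    - {"tx": 3.2,"ty": -2.9}
    - {"tx": 3.2,"ty": -2.9}
    - {"tx": 3.2,"ty": -2.9}
    - {"tx": 3.2,"ty": -2.9}
    - {"tx": 3.2,"ty": -2.9}
    - {"tx": 3.2,"ty": -2.9}
    - {"tx": 3.2,"ty": -2.9}
    - {"tx": 3.2,"ty": -2.9}
    - {"tx": 3.2,"ty": -2.9}
    - {"tx": 3.2,"ty": -2.9}
    - {"tx": 3.2,"ty": -2.9}
    - {"tx": 3.2,"ty": -2.9}

```text
validation failed for argument at $.ro...
```

```bash
cat >> h.py <<'E'
def go(x,y,z,ydeg=None):
    s=env.observe(); R=s['tool_rot']; d=R.T@(np.array([x,y,z])-s['position'])*100
    a=np.degrees(np.arctan2(R[1,1],R[0,1])); s_='' if ydeg is None else f' yaw {np.radians((a-ydeg+180)%360-180):.4f}'
    print('t',round(s['time_s'],2),'pos',s['position'].round(4),'yang',a.round(2),'F',s['ft_force'].round(1),'w',round(s['grip_width'],4),'tilt',R[:2,2].round(3),'| shift cm',d.round(2),s_,'q',s['q'].round(0))
E
python3 -c "
from h import *
go(.507,.1204,.19,-86.3)"
```

```text
t 0.1 pos [ 0.2181 -0.5047  0.2418] yang -66.64 F [ 0.3 -0.3 -0.3] w 0.0854 tilt [-0.     0.001] | shift cm [ 51.31 -45.91   5.25]  yaw 0.3432 q [-79.  22.  74.   0.  84. -12.]
```

>>> carry_out:
  rows:
    - {"tx": 3.2,"ty": -2.9,"tz": 0,"yaw": 0}
    - {"tx": 3.2,"ty": -2.9,"tz": 0,"yaw": 0}
    - {"tx": 3.2,"ty": -2.9,"tz": 0,"yaw": 0}
    - {"tx": 3.2,"ty": -2.9,"tz": 0,"yaw": 0}
    - {"tx": 3.2,"ty": -2.9,"tz": 0,"yaw": 0}
    - {"tx": 3.2,"ty": -2.9,"tz": 0,"yaw": 0}
    - {"tx": 3.2,"ty": -2.9,"tz": 0,"yaw": 0}
    - {"tx": 3.2,"ty": -2.9,"tz": 0,"yaw": 0}
    - {"tx": 3.2,"ty": -2.9,"tz": 0,"yaw": 0}
    - {"tx": 3.2,"ty": -2.9,"tz": 0,"yaw": 0}
    - {"tx": 3.2,"ty": -2.9,"tz": 0,"yaw": 0}
    - {"tx": 3.2,"ty": -2.9,"tz": 0,"yaw": 0}

```text
time_s: 1.3
position: [0.4373, -0.0182, 0.2398]
tool_rot: [[0.922, 0.387, -0.003], [0.387, -0.922, 0.006], [-0.0, -0.007, -1.0]]
ft_force: [0.4, -0.2, 0.0]
grip_width: 0.0856
```

```bash
python3 -c "
from h import *
go(.507,.1204,.19,-86.3)"
```

```text
t 1.3 pos [ 0.4373 -0.0182  0.2398] yang -67.2 F [ 0.4 -0.2  0. ] w 0.0856 tilt [-0.003  0.006] | shift cm [ 11.8  -10.04   5.05]  yaw 0.3333 q [-18.  11.  91.   0.  79.  49.]
```

>>> carry_out:
  rows:
    - {"tx": 3.2,"ty": -2.7,"tz": 1,"yaw": 0}
    - {"tx": 3.2,"ty": -2.7,"tz": 1,"yaw": 0}
    - {"tx": 3.2,"ty": -2.7,"tz": 1,"yaw": 0}
    - {"tx": 2.2,"ty": -1.9,"tz": 1,"yaw": 0}
    - {"tx": 0,"ty": 0,"tz": 0.5,"yaw": 0.11}
    - {"tx": 0,"ty": 0,"tz": 0,"yaw": 0.11}
    - {"tx": 0,"ty": 0,"tz": 0,"yaw": 0.11}
    - {"tx": 0,"ty": 0,"tz": 0,"yaw": 0}

```text
time_s: 2.1
position: [0.509, 0.1329, 0.1907]
tool_rot: [[0.998, 0.065, -0.007], [0.065, -0.998, 0.006], [-0.007, -0.006, -1.0]]
ft_force: [0.6, 0.1, 0.2]
grip_width: 0.0854
```

```bash
python3 - <<'E'
from h import *
go(.507,.1204,.19,-86.3); snap('wrist','w1'); print(P('wrist'))
E
```

```text
t 2.1 pos [0.509  0.1329 0.1907] yang -86.26 F [0.6 0.1 0.2] w 0.0854 tilt [-0.007  0.006] | shift cm [-0.28  1.23  0.06]  yaw 0.0007 q [ 2. 22. 83.  0. 75. 88.]
{'vertical_fov': 58.33856398953929, 'cx': 277.4759876865641, 'cy': 211.05759108981667, 'k1': -0.03450841335887377, 'view': array([[ 0.06784513, -0.99767614, -0.0062735 ,  0.09769633],
       [ 0.95095329,  0.06656739, -0.3020871 , -0.46725924],
       [ 0.30180271,  0.01452933,  0.95325968, -0.4836495 ],
       [ 0.        ,  0.        ,  0.        ,  1.        ]])}
```

View pics/w1.png

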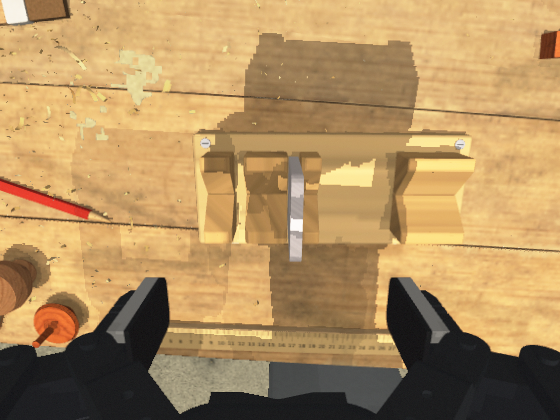

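```bash
python3 - <<'E'
from h import *
np.set_printoptions(precision=4,suppress=True)
im=cv2.imread('pics/w1.png'); cv2.imwrite('pics/crop1.png',cv2.resize(im[125:275,185:345],None,fx=5,fy=4,interpolation=cv2.INTER_CUBIC)[:600])
p=P('wrist'); V=p['view']; print('cam',-V[:3,:3].T@V[:3,3])
R=lambda a:np.array([[np.cos(a),-np.sin(a)],[np.sin(a),np.cos(a)]]); Q=R(np.radians(93.67)); t=np.array([.5107,.0685])
for n,C in [('plate',(.052,-.03,.096)),('plate',(.052,.03,.096)),('pbot',(.052,-.03,.016)),('board',(.134,-.048,.016)),('board',(-.094,-.048,.016)),('saddle+x top',(.122,-.034,.048)),('sad+x',(.122,.034,.048)),('sad-x',(-.082,-.034,.048)),('sad-x',(-.082,.034,.048))]:
  w=Q@C[:2]+t; print(n,C,proj(p,[*w,C[2]]))
E
```

```text
cam [0.5837 0.1356 0.3205]
plate (0.052, -0.03, 0.096) [296.4581 173.4195]
plate (0.052, 0.03, 0.096) [294.7036 263.4932]
pbot (0.052, -0.03, 0.016) [292.3168 153.0223]
board (0.134, -0.048, 0.016) [189.9408 130.1429]
board (-0.094, -0.048, 0.016) [474.6043 132.0581]
saddle+x top (0.122, -0.034, 0.048) [197.5347 153.9613]
sad+x (0.122, 0.034, 0.048) [202.7351 240.8394]
sad-x (-0.082, -0.034, 0.048) [476.9604 155.784 ]
sad-x (-0.082, 0.034, 0.048) [462.9784 242.1696]
```

View pics/crop1.png

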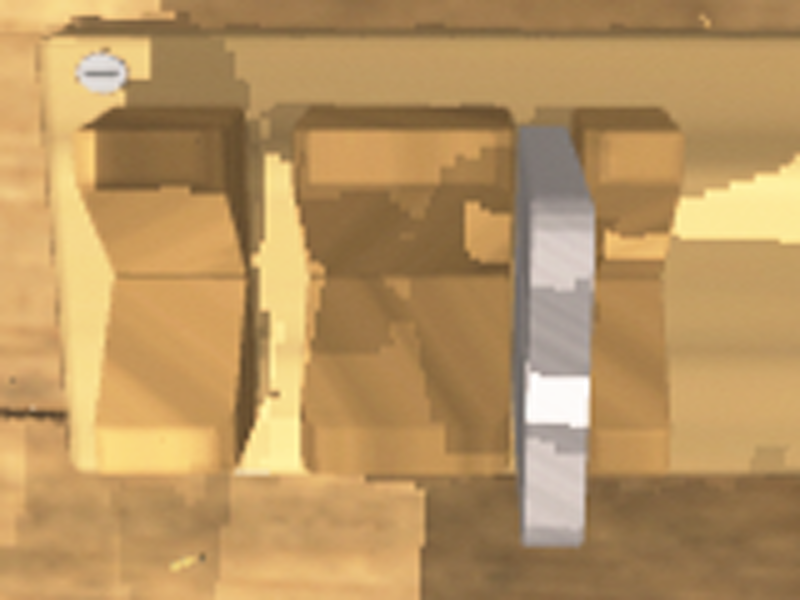

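>>> carry_out:
  rows:
    - {"tx": -0.25,"ty": 1.3,"tz": 0,"yaw": 0}
    - {"tx": 0,"ty": 0,"tz": 2.5,"yaw": 0}
    - {"tx": 0,"ty": 0,"tz": 2.5,"yaw": 0}
    - {"tx": 0,"ty": 0,"tz": 2,"yaw": 0}
    - {"tx": 0,"ty": 0,"tz": 1,"yaw": 0}
    - {"tx": 0,"ty": 0,"tz": 0,"yaw": 0}

```text
time_s: 2.75
position: [0.5071, 0.115, 0.1094]
tool_rot: [[0.997, 0.079, -0.004], [0.079, -0.997, 0.005], [-0.004, -0.005, -1.0]]
ft_force: [0.2, -0.2, 0.2]
grip_width: 0.0855
```

```bash
python3 -c "
from h import *
go(.5075,.1198,.067,-86.3)"
```

```text
t 2.75 pos [0.5071 0.115  0.1094] yang -85.46 F [ 0.2 -0.2  0.2] w 0.0855 tilt [-0.004  0.005] | shift cm [ 0.09 -0.46  4.24]  yaw 0.0147 q [-0. 27. 90.  0. 63. 85.]
```

>>> carry_out:
  rows:
    - {"tx": 0.05,"ty": -0.45,"tz": 1,"yaw": -0.014}
    - {"tx": 0,"ty": 0,"tz": 1.5,"yaw": 0}
    - {"tx": 0,"ty": 0,"tz": 1.2,"yaw": 0}
    - {"tx": 0,"ty": 0,"tz": 0.5,"yaw": 0}
    - {"tx": 0,"ty": 0,"tz": 0,"yaw": 0}
    - {"tx": 0,"ty": 0,"tz": 0,"yaw": 0}

```text
time_s: 3.35
position: [0.5095, 0.12, 0.0687]
tool_rot: [[0.995, 0.099, 0.003], [0.099, -0.995, 0.005], [0.004, -0.005, -1.0]]
ft_force: [-0.1, -0.6, 0.3]
grip_width: 0.0853
```

```bash
python3 -c "
from h import *
go(.5075,.1198,.067,-86.3)"
```

```text
t 3.35 pos [0.5095 0.12   0.0687] yang -84.31 F [-0.1 -0.6  0.3] w 0.0853 tilt [0.003 0.005] | shift cm [-0.2  -0.    0.17]  yaw 0.0347 q [ 0. 30. 93.  0. 57. 84.]
```

>>> carry_out:
  rows:
    - {"tx": -0.2,"ty": 0,"tz": 0.15,"yaw": 0.036}
    - {"tx": 0,"ty": 0,"tz": 0,"yaw": 0}
    - {"tx": 0,"ty": 0,"tz": 0,"yaw": 0}

```text
time_s: 3.65
position: [0.5084, 0.1199, 0.0689]
tool_rot: [[0.998, 0.064, 0.007], [0.064, -0.998, 0.005], [0.007, -0.005, -1.0]]
ft_force: [-0.1, -0.5, 0.7]
grip_width: 0.0856
```

>>> carry_out:
  rows:
    - {"tx": 0,"ty": 0,"tz": 0,"yaw": 0}
    - {"tx": 0,"ty": 0,"tz": 0,"yaw": 0}
    - {"tx": 0,"ty": 0,"tz": 0,"yaw": 0}
    - {"tx": 0,"ty": 0,"tz": 0,"yaw": 0}
    - {"tx": 0,"ty": 0,"tz": 0,"yaw": 0}
    - {"tx": 0,"ty": 0,"tz": 0,"yaw": 0}
    - {"tx": 0,"ty": 0,"tz": 0,"yaw": 0}
    - {"tx": 0,"ty": 0,"tz": 0,"yaw": 0}
    - {"tx": 0,"ty": 0,"tz": 0,"yaw": 0}
    - {"tx": 0,"ty": 0,"tz": 0,"yaw": 0}
  jaw: 1
  squeeze: 40

```text
time_s: 4.65
position: [0.5089, 0.1203, 0.0697]
tool_rot: [[0.998, 0.066, 0.008], [0.066, -0.998, 0.006], [0.009, -0.005, -1.0]]
ft_force: [-0.3, 1.0, 0.1]
grip_width: 0.0074
```

```bash
python3 -c "
from h import *
go(.5075,.1198,.067,-86.3)"
```

```text
t 4.65 pos [0.5089 0.1203 0.0697] yang -86.23 F [-0.3  1.   0.1] w 0.0074 tilt [0.008 0.006] | shift cm [-0.15  0.05  0.27]  yaw 0.0012 q [ 0. 30. 93.  0. 56. 86.]
```

>>> carry_out:
  rows:
    - {"tx": 0,"ty": 0,"tz": -0.6,"yaw": 0}
    - {"tx": 0,"ty": 0,"tz": -1,"yaw": 0}
    - {"tx": 0,"ty": 0,"tz": -1,"yaw": 0}
    - {"tx": 0,"ty": 0,"tz": -1,"yaw": 0}
    - {"tx": 0,"ty": 0,"tz": -1,"yaw": 0}
    - {"tx": 0,"ty": 0,"tz": -0.6,"yaw": 0}
    - {"tx": 0,"ty": 0,"tz": 0,"yaw": 0}
    - {"tx": 0,"ty": 0,"tz": 0,"yaw": 0}

```text
time_s: 5.45
position: [0.5086, 0.1196, 0.1274]
tool_rot: [[0.998, 0.066, 0.01], [0.066, -0.998, 0.005], [0.01, -0.004, -1.0]]
ft_force: [0.4, -0.2, -2.1]
grip_width: 0.0075
```

```bash
python3 -c "
from h import *
a=np.radians(93.67)
go(.508+.043*np.cos(a),.1203+.043*np.sin(a),.115,-86.3)"
```

```text
t 5.45 pos [0.5086 0.1196 0.1274] yang -86.23 F [ 0.4 -0.2 -2.1] w 0.0075 tilt [0.01  0.005] | shift cm [-0.06 -4.37  1.26]  yaw 0.0013 q [ 0. 26. 89.  0. 65. 86.]
```

>>> carry_out:
  rows:
    - {"tx": -0.05,"ty": -1.5,"tz": 0,"yaw": 0}
    - {"tx": 0,"ty": -1.5,"tz": 0,"yaw": 0}
    - {"tx": 0,"ty": -1,"tz": 0,"yaw": 0}
    - {"tx": 0,"ty": 0,"tz": 0,"yaw": 0}
    - {"tx": 0,"ty": 0,"tz": 0,"yaw": 0}
    - {"tx": 0,"ty": 0,"tz": 0,"yaw": 0}

```text
time_s: 6.05
position: [0.5041, 0.1629, 0.1258]
tool_rot: [[0.998, 0.066, 0.006], [0.066, -0.998, 0.005], [0.007, -0.004, -1.0]]
ft_force: [-1.3, -0.3, -1.1]
grip_width: 0.0074
```

```bash
python3 -c "
from h import *
a=np.radians(93.67)
go(.508+.043*np.cos(a),.1203+.043*np.sin(a),.115,-86.3)
p,im=snap('wrist','w2'); cv2.imwrite('pics/crop2.png',cv2.resize(im[60:330,120:480],None,fx=2.2,fy=2.2,interpolation=cv2.INTER_CUBIC))"
```

```text
t 6.05 pos [0.5041 0.1629 0.1258] yang -86.2 F [-1.3 -0.3 -1.1] w 0.0074 tilt [0.006 0.005] | shift cm [ 0.11 -0.02  1.08]  yaw 0.0017 q [ 5. 26. 88.  0. 65. 91.]
```

View pics/crop2.png

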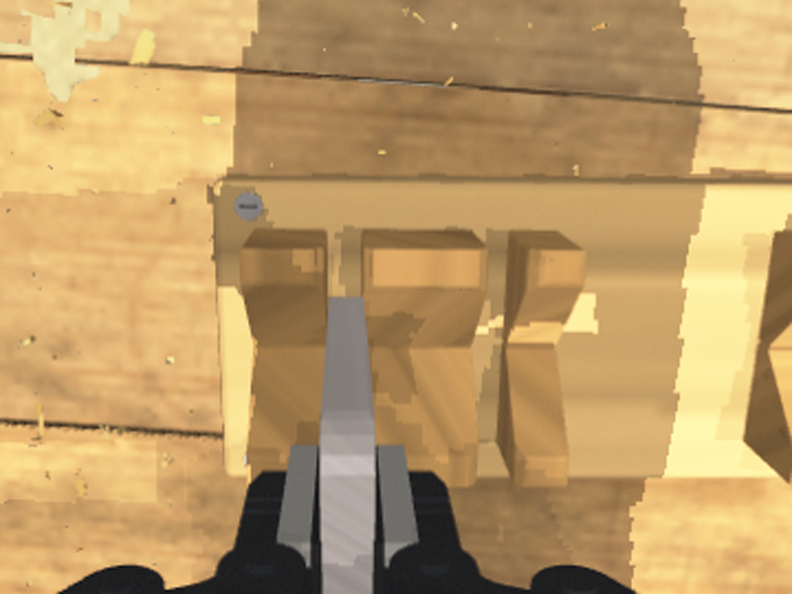

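The plate's bottom edge (crop columns 329–363) sits right over the end slot (329–362). I'll lower it.

>>> carry_out:
  rows:
    - {"tx": 0.1,"ty": 0,"tz": 0.6,"yaw": 0}
    - {"tx": 0,"ty": 0,"tz": 0.7,"yaw": 0}
    - {"tx": 0,"ty": 0,"tz": 0.7,"yaw": 0}
    - {"tx": 0,"ty": 0,"tz": 0.7,"yaw": 0}
    - {"tx": 0,"ty": 0,"tz": 0.7,"yaw": 0}
    - {"tx": 0,"ty": 0,"tz": 0,"yaw": 0}

```text
time_s: 6.7
position: [0.5057, 0.1629, 0.0886]
tool_rot: [[0.998, 0.064, 0.006], [0.064, -0.998, 0.007], [0.007, -0.006, -1.0]]
ft_force: [-0.1, 0.4, -1.7]
grip_width: 0.0075
```

```bash
python3 -c "
from h import *
go(.5052,.1632,.070,-86.3)"
```

```text
t 6.7 pos [0.5057 0.1629 0.0886] yang -86.34 F [-0.1  0.4 -1.7] w 0.0075 tilt [0.006 0.007] | shift cm [-0.06 -0.02  1.86]  yaw -0.0008 q [ 5. 29. 90.  0. 60. 91.]
```

>>> carry_out:
  rows:
    - {"tx": -0.05,"ty": 0,"tz": 0.5,"yaw": 0}
    - {"tx": 0,"ty": 0,"tz": 0.5,"yaw": 0}
    - {"tx": 0,"ty": 0,"tz": 0.4,"yaw": 0}
    - {"tx": 0,"ty": 0,"tz": 0.2,"yaw": 0}
    - {"tx": 0,"ty": 0,"tz": 0.1,"yaw": 0}
    - {"tx": 0,"ty": 0,"tz": 0,"yaw": 0}

```text
time_s: 7.3
position: [0.5053, 0.1631, 0.0701]
tool_rot: [[0.998, 0.064, 0.006], [0.064, -0.998, 0.007], [0.007, -0.006, -1.0]]
ft_force: [-0.3, 1.6, -1.5]
grip_width: 0.0072
```

```bash
python3 -c "
from h import *
go(.5052,.1632,.070,-86.3)"
```

```text
t 7.3 pos [0.5053 0.1631 0.0701] yang -86.33 F [-0.3  1.6 -1.5] w 0.0072 tilt [0.006 0.007] | shift cm [-0.01 -0.01  0.01]  yaw -0.0005 q [ 5. 31. 92.  0. 57. 91.]
```

>>> carry_out:
  rows:
    - {"tx": 0,"ty": 0,"tz": 0.05,"yaw": 0}
    - {"tx": 0,"ty": 0,"tz": 0.08,"yaw": 0}
    - {"tx": 0,"ty": 0,"tz": 0.05,"yaw": 0}

```text
time_s: 7.6
position: [0.5054, 0.1631, 0.0697]
tool_rot: [[0.998, 0.064, 0.007], [0.064, -0.998, 0.007], [0.008, -0.006, -1.0]]
ft_force: [-1.7, 1.6, 2.5]
grip_width: 0.0079
```

Contact with the floor shows at z 0.0697, the same height as at the grasp, so the plate is home. I'll release it and rise straight up.

>>> carry_out:
  rows:
    - {"tx": 0,"ty": 0,"tz": 0,"yaw": 0}
    - {"tx": 0,"ty": 0,"tz": 0,"yaw": 0}
    - {"tx": 0,"ty": 0,"tz": 0,"yaw": 0}
    - {"tx": 0,"ty": 0,"tz": 0,"yaw": 0}
    - {"tx": 0,"ty": 0,"tz": 0,"yaw": 0}
    - {"tx": 0,"ty": 0,"tz": 0,"yaw": 0}
    - {"tx": 0,"ty": 0,"tz": -2,"yaw": 0}
    - {"tx": 0,"ty": 0,"tz": -3,"yaw": 0}
    - {"tx": 0,"ty": 0,"tz": -4,"yaw": 0}
    - {"tx": 0,"ty": 0,"tz": -4,"yaw": 0}
    - {"tx": 0,"ty": 0,"tz": 0,"yaw": 0}
  jaw: -1

```text
time_s: 8.7
position: [0.5043, 0.1613, 0.2035]
tool_rot: [[0.998, 0.064, 0.005], [0.064, -0.998, 0.004], [0.005, -0.004, -1.0]]
ft_force: [0.1, 0.2, -1.0]
grip_width: 0.0857
```

```bash
python3 -c "
from h import *
go(.534,-.2708,.2,0);snap('wrist','w3')"
```

```text
t 8.7 pos [0.5043 0.1613 0.2035] yang -86.32 F [ 0.1  0.2 -1. ] w 0.0857 tilt [0.005 0.004] | shift cm [ 0.18 43.31  0.17]  yaw -1.5065 q [ 5. 21. 82.  0. 77. 91.]
```

View pics/w3.png

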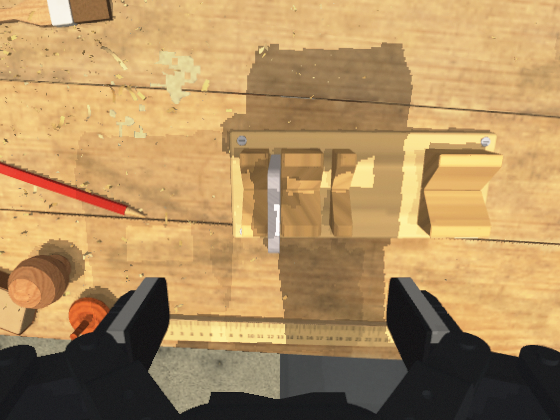

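The plate stands upright in the end slot (column 273) and the short slot is empty. On to the blank.

>>> carry_out:
  rows:
    - {"tx": 0,"ty": 3,"tz": -0.3,"yaw": 0}
    - {"tx": 0,"ty": 4,"tz": -0.3,"yaw": 0}
    - {"tx": 0,"ty": 4,"tz": -0.3,"yaw": 0}
    - {"tx": 0,"ty": 4,"tz": -0.3,"yaw": 0}
    - {"tx": 0,"ty": 4,"tz": 0,"yaw": 0}
    - {"tx": 0,"ty": 4,"tz": 0,"yaw": 0}
    - {"tx": 0,"ty": 4,"tz": 0,"yaw": 0}
    - {"tx": 0,"ty": 4,"tz": 0,"yaw": 0}
    - {"tx": 0,"ty": 4,"tz": 0,"yaw": 0}
    - {"tx": 0,"ty": 4,"tz": 0,"yaw": 0}
    - {"tx": 0,"ty": 3,"tz": 0,"yaw": 0}
    - {"tx": 0,"ty": 0,"tz": 0,"yaw": 0}

```text
time_s: 9.95
position: [0.5257, -0.2725, 0.1917]
tool_rot: [[0.997, 0.067, -0.025], [0.067, -0.998, 0.015], [-0.024, -0.017, -1.0]]
ft_force: [0.3, 1.4, -0.2]
grip_width: 0.0855
```

>>> carry_out:
  rows:
    - {"tx": 0,"ty": 0,"tz": 0,"yaw": -0.14}
    - {"tx": 0,"ty": 0,"tz": 0,"yaw": -0.14}
    - {"tx": 0,"ty": 0,"tz": 0,"yaw": -0.14}
    - {"tx": 0,"ty": 0,"tz": 0,"yaw": -0.14}
    - {"tx": 0,"ty": 0,"tz": 0,"yaw": -0.14}
    - {"tx": 0,"ty": 0,"tz": 0,"yaw": -0.14}
    - {"tx": 0,"ty": 0,"tz": 0,"yaw": -0.14}
    - {"tx": 0,"ty": 0,"tz": 0,"yaw": -0.14}
    - {"tx": 0,"ty": 0,"tz": 0,"yaw": -0.14}
    - {"tx": 0,"ty": 0,"tz": 0,"yaw": -0.14}
    - {"tx": 0,"ty": 0,"tz": 0,"yaw": -0.1}
    - {"tx": 0,"ty": 0,"tz": 0,"yaw": 0}

```text
time_s: 11.15
position: [0.5212, -0.2599, 0.1749]
tool_rot: [[-0.062, 0.997, -0.049], [0.997, 0.064, 0.036], [0.039, -0.046, -0.998]]
ft_force: [-0.2, 0.7, 0.4]
grip_width: 0.0851
```

```bash
python3 - <<'E'
from h import *
np.set_printoptions(precision=4,suppress=True)
go(.534,-.2708,.2,0);p,im=snap('wrist','w4')
hsv=cv2.cvtColor(im,cv2.COLOR_BGR2HSV); print('pred ends',proj(p,[.534,-.178,.022]),proj(p,[.534,-.366,.022]))
E
```

```text
t 11.15 pos [ 0.5212 -0.2599  0.1749] yang 3.66 F [-0.2  0.7  0.4] w 0.0851 tilt [-0.049  0.036] | shift cm [-1.06  1.09 -2.61]  yaw 0.0639 q [-38.  30.  73.  -0.  81. -42.]
pred ends [314.1602  93.5677] [294.6594 322.992 ]
```

View pics/w4.png

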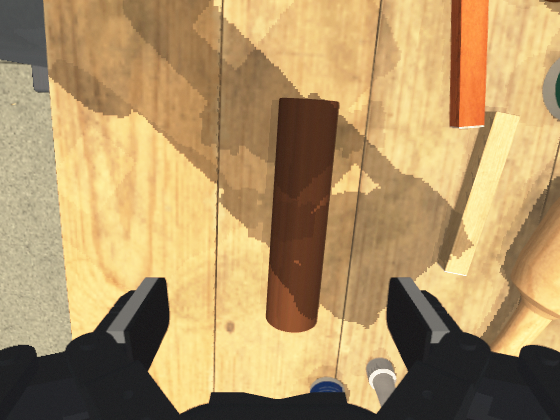

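```bash
python3 - <<'E'
from h import *
np.set_printoptions(precision=4,suppress=True)
im=cv2.imread('pics/w4.png');p=P('wrist');V=p['view'];print('cam',-V[:3,:3].T@V[:3,3])
hsv=cv2.cvtColor(im,cv2.COLOR_BGR2HSV); m=(hsv[...,2]<125)&(hsv[...,1]>120); m[:,:255]=0;m[:,350:]=0
m=cv2.morphologyEx(m.astype(np.uint8),cv2.MORPH_OPEN,np.ones((7,7)))
n,l,s,c=cv2.connectedComponentsWithStats(m);i=1+np.argmax(s[1:,4]);print(s[i])
pts=[]
for r in range(115,310,15):
  q=np.where(l[r]==i)[0]; a,b=q[0],q[-1]; pts.append(unproj(p,((a+b)/2,r),.022)); print(r,a,b,pts[-1][:2])
pts=np.array(pts);k=np.polyfit(pts[:,1],pts[:,0],1);print('slope',k,'x at -.27',np.polyval(k,-.27),'axis deg',90-np.degrees(np.arctan(k[0])))
for uv in [(292,331),(308,99)]: print([unproj(p,uv,z)[:2] for z in (.022,.044,0)])
E
```

```text
cam [ 0.5217 -0.1911  0.3079]
[  266    98    72   226 11614]
115 278 337 [ 0.5305 -0.1934]
130 277 336 [ 0.5307 -0.2043]
145 276 334 [ 0.5304 -0.2154]
160 275 333 [ 0.5306 -0.2266]
175 274 331 [ 0.5303 -0.2382]
190 273 330 [ 0.5305 -0.2499]
205 272 328 [ 0.5302 -0.2619]
220 272 327 [ 0.5307 -0.2741]
235 271 325 [ 0.5305 -0.2866]
250 270 323 [ 0.5303 -0.2994]
265 269 322 [ 0.5304 -0.3125]
280 268 320 [ 0.5302 -0.326 ]
295 267 319 [ 0.5303 -0.3397]
slope [0.0019 0.5309] x at -.27 0.5304177989052952 axis deg 89.88949815002869
[array([ 0.5319, -0.374 ]), array([ 0.5311, -0.3599]), array([ 0.5327, -0.388 ])]
[array([ 0.53  , -0.1821]), array([ 0.5294, -0.1828]), array([ 0.5306, -0.1814])]
```

```bash
python3 -c "
from h import *
go(.531,-.271,.08,-.1)"
```

```text
t 11.2 pos [ 0.5212 -0.2599  0.1749] yang 3.51 F [ 0.3  0.1 -0.8] w 0.0854 tilt [-0.049  0.036] | shift cm [-1.54  1.35  9.38]  yaw 0.0629 q [-38.  30.  73.  -0.  81. -42.]
```

>>> carry_out:
  rows:
    - {"tx": -0.3,"ty": 0.25,"tz": 1,"yaw": 0.02}
    - {"tx": -0.3,"ty": 0.25,"tz": 1,"yaw": 0.02}
    - {"tx": -0.3,"ty": 0.25,"tz": 1,"yaw": 0.02}
    - {"tx": -0.2,"ty": 0.2,"tz": 1,"yaw": 0}
    - {"tx": -0.2,"ty": 0.2,"tz": 1,"yaw": 0}
    - {"tx": -0.2,"ty": 0.2,"tz": 1,"yaw": 0}
    - {"tx": 0,"ty": 0,"tz": 1,"yaw": 0}
    - {"tx": 0,"ty": 0,"tz": 1,"yaw": 0}
    - {"tx": 0,"ty": 0,"tz": 0.5,"yaw": 0}
    - {"tx": 0,"ty": 0,"tz": 0,"yaw": 0}

```text
time_s: 12.2
position: [0.5306, -0.2712, 0.0782]
tool_rot: [[0.013, 0.999, -0.053], [0.999, -0.011, 0.039], [0.039, -0.053, -0.998]]
ft_force: [-0.7, 0.1, 0.1]
grip_width: 0.0851
```

```bash
python3 -c "
from h import *
go(.531,-.271,.018,-.1)"
```

```text
t 12.2 pos [ 0.5306 -0.2712  0.0782] yang -0.65 F [-0.7  0.1  0.1] w 0.0851 tilt [-0.053  0.039] | shift cm [-0.21  0.36  6.01]  yaw -0.0096 q [-38.  37.  77.  -0.  70. -38.]
```

>>> carry_out:
  rows:
    - {"tx": 0,"ty": 0.06,"tz": 1,"yaw": 0}
    - {"tx": 0,"ty": 0.06,"tz": 1.2,"yaw": 0}
    - {"tx": -0.05,"ty": 0.06,"tz": 1.2,"yaw": 0}
    - {"tx": -0.05,"ty": 0.06,"tz": 1.2,"yaw": -0.01}
    - {"tx": -0.05,"ty": 0.06,"tz": 0.8,"yaw": 0}
    - {"tx": 0,"ty": 0,"tz": 0.2,"yaw": 0}
    - {"tx": 0,"ty": 0,"tz": 0,"yaw": 0}

```text
time_s: 12.9
position: [0.5308, -0.2705, 0.0172]
tool_rot: [[0.002, 0.999, -0.052], [0.999, -0.0, 0.039], [0.039, -0.052, -0.998]]
ft_force: [0.4, 0.3, -0.7]
grip_width: 0.0854
```

```bash
python3 -c "
from h import *
go(.531,-.271,.018,-.1)"
```

```text
t 12.9 pos [ 0.5308 -0.2705  0.0172] yang -0.02 F [ 0.4  0.3 -0.7] w 0.0854 tilt [-0.052  0.039] | shift cm [-0.05  0.02 -0.08]  yaw 0.0015 q [-38.  41.  80.  -0.  62. -38.]
```

>>> carry_out:
  rows:
    - {"tx": 0,"ty": 0,"tz": -0.05,"yaw": 0}
    - {"tx": 0,"ty": 0,"tz": 0,"yaw": 0}
    - {"tx": 0,"ty": 0,"tz": 0,"yaw": 0}
    - {"tx": 0,"ty": 0,"tz": 0,"yaw": 0}
    - {"tx": 0,"ty": 0,"tz": 0,"yaw": 0}
    - {"tx": 0,"ty": 0,"tz": 0,"yaw": 0}
    - {"tx": 0,"ty": 0,"tz": 0,"yaw": 0}
    - {"tx": 0,"ty": 0,"tz": 0,"yaw": 0}
  jaw: 1
  squeeze: 50

```text
time_s: 13.7
position: [0.5313, -0.2709, 0.019]
tool_rot: [[0.002, 0.999, -0.05], [0.999, -0.0, 0.038], [0.038, -0.05, -0.998]]
ft_force: [0.5, -0.9, -0.2]
grip_width: 0.0423
```

```bash
python3 -c "
from h import *
go(.531,-.271,.13,-.1)"
```

```text
t 13.7 pos [ 0.5313 -0.2709  0.019 ] yang -0.02 F [ 0.5 -0.9 -0.2] w 0.0423 tilt [-0.05   0.038] | shift cm [  0.4   -0.59 -11.07]  yaw 0.0014 q [-38.  41.  80.  -0.  62. -38.]
```

>>> carry_out:
  rows:
    - {"tx": 0,"ty": -0.03,"tz": -0.5,"yaw": 0}
    - {"tx": 0.04,"ty": -0.06,"tz": -1,"yaw": 0}
    - {"tx": 0.05,"ty": -0.08,"tz": -1.5,"yaw": 0}
    - {"tx": 0.05,"ty": -0.08,"tz": -1.5,"yaw": 0}
    - {"tx": 0.05,"ty": -0.08,"tz": -1.5,"yaw": 0}
    - {"tx": 0.05,"ty": -0.08,"tz": -1.5,"yaw": 0}
    - {"tx": 0.05,"ty": -0.08,"tz": -1.5,"yaw": 0}
    - {"tx": 0.05,"ty": -0.08,"tz": -1,"yaw": 0}
    - {"tx": 0,"ty": 0,"tz": -0.5,"yaw": 0}
    - {"tx": 0,"ty": 0,"tz": 0,"yaw": 0}

```text
time_s: 14.7
position: [0.5307, -0.2713, 0.1337]
tool_rot: [[0.002, 0.999, -0.049], [0.999, -0.0, 0.036], [0.036, -0.049, -0.998]]
ft_force: [0.5, -0.1, -2.3]
grip_width: 0.0427
```

```bash
python3 -c "
from h import *
go(.512,.059,.125,3.7)"
```

```text
t 14.7 pos [ 0.5307 -0.2713  0.1337] yang -0.02 F [ 0.5 -0.1 -2.3] w 0.0427 tilt [-0.049  0.036] | shift cm [32.97 -1.84  2.16]  yaw -0.0649 q [-38.  33.  74.  -0.  77. -38.]
```

>>> carry_out:
  rows:
    - {"tx": 1.5,"ty": -0.1,"tz": 0.1,"yaw": 0}
    - {"tx": 2.5,"ty": -0.15,"tz": 0.12,"yaw": 0}
    - {"tx": 2.5,"ty": -0.15,"tz": 0.12,"yaw": 0}
    - {"tx": 2.5,"ty": -0.15,"tz": 0.12,"yaw": 0}
    - {"tx": 2.5,"ty": -0.15,"tz": 0.12,"yaw": 0}
    - {"tx": 2.5,"ty": -0.15,"tz": 0.12,"yaw": 0}
    - {"tx": 2.5,"ty": -0.15,"tz": 0.12,"yaw": 0}
    - {"tx": 2.5,"ty": -0.15,"tz": 0.12,"yaw": 0}
    - {"tx": 2.5,"ty": -0.15,"tz": 0.12,"yaw": 0}
    - {"tx": 2.5,"ty": -0.15,"tz": 0.12,"yaw": 0}
    - {"tx": 1.5,"ty": -0.1,"tz": 0.1,"yaw": 0}
    - {"tx": 0,"ty": 0,"tz": 0,"yaw": 0}

```text
time_s: 15.9
position: [0.5058, 0.0059, 0.1235]
tool_rot: [[0.001, 0.998, -0.066], [0.999, 0.002, 0.046], [0.046, -0.066, -0.997]]
ft_force: [0.2, -0.3, -1.2]
grip_width: 0.0425
```

```bash
python3 -c "
from h import *
go(.512,.059,.125,3.7)"
```

```text
t 15.9 pos [0.5058 0.0059 0.1235] yang 0.11 F [ 0.2 -0.3 -1.2] w 0.0425 tilt [-0.066  0.046] | shift cm [5.32 0.62 0.05]  yaw -0.0627 q [-14.  26.  89.   2.  69. -14.]
```

>>> carry_out:
  rows:
    - {"tx": 1,"ty": 0.1,"tz": 0,"yaw": -0.015}
    - {"tx": 1,"ty": 0.1,"tz": 0,"yaw": -0.015}
    - {"tx": 1,"ty": 0.1,"tz": 0,"yaw": -0.015}
    - {"tx": 1,"ty": 0.1,"tz": 0,"yaw": -0.015}
    - {"tx": 0.7,"ty": 0.1,"tz": 0,"yaw": 0}
    - {"tx": 0,"ty": 0,"tz": 0,"yaw": 0}
    - {"tx": 0,"ty": 0,"tz": 0,"yaw": 0}

```text
time_s: 16.6
position: [0.5091, 0.0569, 0.1246]
tool_rot: [[-0.064, 0.996, -0.068], [0.997, 0.067, 0.046], [0.05, -0.065, -0.997]]
ft_force: [-0.2, -0.4, -1.6]
grip_width: 0.0423
```

```bash
python3 -c "
from h import *
go(.512,.059,.085,3.7)
p,im=snap('wrist','w5'); t=np.array([.511,.0684]);a=np.radians(93.67);Q=np.array([[np.cos(a),-np.sin(a)],[np.sin(a),np.cos(a)]])
for C in [(.091,0,.096),(.091,-.03,.096),(.091,.03,.096),(.047,0,.024),(.122,0,.024)]: print(C,proj(p,[*(Q@C[:2]+t),C[2]]))"
```

```text
t 16.6 pos [0.5091 0.0569 0.1246] yang 3.85 F [-0.2 -0.4 -1.6] w 0.0423 tilt [-0.068  0.046] | shift cm [-0.01  0.56  3.94]  yaw 0.0026 q [ -8.  26.  88.   2.  69. -13.]
(0.091, 0, 0.096) [293.37807776  24.92051513]
(0.091, -0.03, 0.096) [369.50639048  24.38374784]
(0.091, 0.03, 0.096) [218.9873182   25.96804378]
(0.047, 0, 0.024) [295.32561811 130.35504284]
(0.122, 0, 0.024) [297.07265178  -4.23513338]
```

View pics/w5.png

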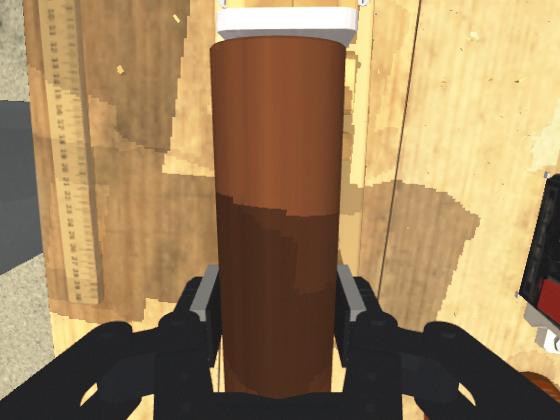

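>>> carry_out:
  rows:
    - {"tx": 0,"ty": 0.15,"tz": 0.8,"yaw": 0}
    - {"tx": 0,"ty": 0.1,"tz": 0.8,"yaw": 0}
    - {"tx": 0,"ty": 0.05,"tz": 0.8,"yaw": 0}
    - {"tx": 0,"ty": 0.05,"tz": 0.8,"yaw": 0}
    - {"tx": 0,"ty": 0.05,"tz": 0.8,"yaw": 0}
    - {"tx": 0,"ty": 0.05,"tz": 0.5,"yaw": 0}
    - {"tx": 0,"ty": 0,"tz": 0,"yaw": 0}
    - {"tx": 0,"ty": 0,"tz": 0,"yaw": 0}

```text
time_s: 17.45
position: [0.5103, 0.0583, 0.0743]
tool_rot: [[-0.061, 0.996, -0.07], [0.997, 0.065, 0.046], [0.051, -0.067, -0.996]]
ft_force: [0.8, -0.1, -1.1]
grip_width: 0.0421
```

```bash
python3 -c "
from h import *
go(.511,.0595,.056,3.7)"
```

```text
t 17.45 pos [0.5103 0.0583 0.0743] yang 3.72 F [ 0.8 -0.1 -1.1] w 0.0421 tilt [-0.07   0.046] | shift cm [0.02 0.2  1.82]  yaw 0.0004 q [ -8.  31.  91.   2.  62. -13.]
```

>>> carry_out:
  rows:
    - {"tx": 0,"ty": 0.05,"tz": 0.4,"yaw": 0}
    - {"tx": 0,"ty": 0.05,"tz": 0.4,"yaw": 0}
    - {"tx": 0,"ty": 0.05,"tz": 0.3,"yaw": 0}
    - {"tx": 0,"ty": 0.05,"tz": 0.3,"yaw": 0}
    - {"tx": 0,"ty": 0,"tz": 0.2,"yaw": 0}
    - {"tx": 0,"ty": 0,"tz": 0,"yaw": 0}

```text
time_s: 18.05
position: [0.5117, 0.0592, 0.0575]
tool_rot: [[-0.062, 0.996, -0.068], [0.997, 0.065, 0.046], [0.05, -0.065, -0.997]]
ft_force: [-0.6, 0.8, -1.9]
grip_width: 0.0423
```

```bash
python3 -c "
from h import *
go(.511,.0595,.052,3.7)"
```

```text
t 18.05 pos [0.5117 0.0592 0.0575] yang 3.72 F [-0.6  0.8 -1.9] w 0.0423 tilt [-0.068  0.046] | shift cm [ 0.01 -0.03  0.56]  yaw 0.0004 q [ -8.  32.  92.   2.  60. -13.]
```

>>> carry_out:
  rows:
    - {"tx": 0,"ty": -0.03,"tz": 0.12,"yaw": 0}
    - {"tx": 0,"ty": 0,"tz": 0.12,"yaw": 0}
    - {"tx": 0,"ty": 0,"tz": 0.12,"yaw": 0}
    - {"tx": 0,"ty": 0,"tz": 0.08,"yaw": 0}

```text
time_s: 18.45
position: [0.5111, 0.0594, 0.0532]
tool_rot: [[-0.062, 0.996, -0.068], [0.997, 0.065, 0.046], [0.05, -0.065, -0.997]]
ft_force: [-1.9, -0.2, 1.2]
grip_width: 0.0428
```

>>> carry_out:
  rows:
    - {"tx": 0,"ty": 0,"tz": 0.08,"yaw": 0}
    - {"tx": 0,"ty": 0,"tz": 0.05,"yaw": 0}

```text
time_s: 18.65
position: [0.5109, 0.0594, 0.0528]
tool_rot: [[-0.062, 0.996, -0.068], [0.997, 0.065, 0.046], [0.05, -0.065, -0.997]]
ft_force: [-2.8, -0.0, 4.8]
grip_width: 0.0423
```

>>> carry_out:
  rows:
    - {"tx": 0.2,"ty": -0.05,"tz": 0,"yaw": 0}
    - {"tx": 0.25,"ty": -0.03,"tz": 0.0,"yaw": 0}
    - {"tx": 0.25,"ty": 0,"tz": 0.01,"yaw": 0}
    - {"tx": 0.15,"ty": 0,"tz": 0.01,"yaw": 0}

```text
time_s: 19.05
position: [0.5095, 0.0684, 0.053]
tool_rot: [[-0.061, 0.996, -0.067], [0.997, 0.065, 0.046], [0.05, -0.064, -0.997]]
ft_force: [-0.3, -0.5, -1.6]
grip_width: 0.0425
```

>>> carry_out:
  rows:
    - {"tx": 0.1,"ty": 0,"tz": 0.01,"yaw": 0}
    - {"tx": 0.1,"ty": 0,"tz": 0.01,"yaw": 0}

```text
time_s: 19.25
position: [0.5093, 0.0707, 0.0527]
tool_rot: [[-0.062, 0.996, -0.067], [0.997, 0.065, 0.046], [0.05, -0.064, -0.997]]
ft_force: [-1.3, -1.1, -0.6]
grip_width: 0.0425
```

>>> carry_out:
  rows:
    - {"tx": 0.07,"ty": 0,"tz": 0.01,"yaw": 0}
    - {"tx": 0.07,"ty": 0,"tz": 0.01,"yaw": 0}

```text
time_s: 19.45
position: [0.5093, 0.0714, 0.0526]
tool_rot: [[-0.062, 0.996, -0.067], [0.997, 0.065, 0.043], [0.048, -0.064, -0.997]]
ft_force: [-0.5, -7.2, 0.1]
grip_width: 0.0428
```

>>> carry_out:
  rows:
    - {"tx": 0.07,"ty": 0,"tz": 0.01,"yaw": 0}
    - {"tx": 0.07,"ty": 0,"tz": 0.01,"yaw": 0}

```text
time_s: 19.65
position: [0.5094, 0.0713, 0.0526]
tool_rot: [[-0.063, 0.996, -0.067], [0.997, 0.065, 0.041], [0.045, -0.065, -0.997]]
ft_force: [-0.3, -6.3, 0.0]
grip_width: 0.0421
```

>>> carry_out:
  rows:
    - {"tx": 0,"ty": 0,"tz": 0.04,"yaw": 0}
    - {"tx": 0,"ty": 0,"tz": 0.05,"yaw": 0}
    - {"tx": 0,"ty": 0,"tz": 0.06,"yaw": 0}
  squeeze: 22

```text
time_s: 19.95
position: [0.5094, 0.0713, 0.0521]
tool_rot: [[-0.062, 0.996, -0.066], [0.997, 0.064, 0.041], [0.045, -0.064, -0.997]]
ft_force: [-3.1, -2.1, 10.4]
grip_width: 0.0424
```

>>> carry_out:
  rows:
    - {"tx": 0,"ty": 0,"tz": 0.06,"yaw": 0}
    - {"tx": 0,"ty": 0,"tz": 0.06,"yaw": 0}

```text
time_s: 20.15
position: [0.5094, 0.0713, 0.0521]
tool_rot: [[-0.061, 0.996, -0.065], [0.997, 0.064, 0.041], [0.045, -0.063, -0.997]]
ft_force: [-2.7, -1.7, 6.1]
grip_width: 0.0424
```

>>> carry_out:
  rows:
    - {"tx": 0.02,"ty": -0.03,"tz": 0.07,"yaw": 0}
    - {"tx": 0.02,"ty": -0.03,"tz": 0.07,"yaw": 0}
    - {"tx": 0.02,"ty": -0.02,"tz": 0.07,"yaw": 0}
  squeeze: 45

```text
time_s: 20.45
position: [0.5094, 0.0713, 0.0521]
tool_rot: [[-0.061, 0.996, -0.062], [0.997, 0.064, 0.04], [0.043, -0.059, -0.997]]
ft_force: [-1.7, -3.4, 6.4]
grip_width: 0.0426
```

```bash
python3 -c "
from h import *
for i in range(4): env.get_image('scene'); s=env.observe(); print(s['ft_force'].round(1),s['position'].round(4))
"
```

```text
[-1.9 -3.   7.1] [0.5094 0.0713 0.0521]
[-1.8 -2.7  6.4] [0.5094 0.0713 0.0521]
[-2.4 -2.9  6.5] [0.5094 0.0713 0.0521]
[-2.3 -3.2  6.9] [0.5094 0.0713 0.0521]
```

>>> carry_out:
  rows:
    - {"tx": 0.03,"ty": -0.02,"tz": 0.11,"yaw": 0}
    - {"tx": 0.03,"ty": -0.02,"tz": 0.11,"yaw": 0}

```text
time_s: 20.85
position: [0.5094, 0.0713, 0.052]
tool_rot: [[-0.061, 0.996, -0.06], [0.997, 0.064, 0.038], [0.042, -0.057, -0.997]]
ft_force: [-3.8, -4.0, 13.3]
grip_width: 0.0423
```

```bash
python3 - <<'E'
from h import *
p,im=snap('wrist','w6'); p2,s2=snap('scene','s6'); p3,t3=snap('top','t6')
for i in range(3): env.get_image('scene'); s=env.observe(); print(s['ft_force'].round(1),s['position'].round(4),s['grip_width'],s['tool_rot'][:,2].round(3))
o=np.zeros((580,800,3),np.uint8); o[:330,:440]=cv2.resize(im,(440,330))
a=cv2.resize(s2[200:330,170:300],None,fx=2.7,fy=2.7); o[:351,445:796]=a
b=cv2.resize(t3[160:240,150:300],None,fx=2.8,fy=2.8); o[352:576,:420]=b
cv2.imwrite('pics/fin.png',o)
E
```

```text
[-3.8 -4.4 12.1] [0.5095 0.0713 0.0521] 0.0424158138078401 [-0.06   0.038 -0.997]
[-2.7 -2.3 11.7] [0.5094 0.0714 0.052 ] 0.04262599406835215 [-0.06   0.038 -0.997]
[-2.7 -4.3 11.3] [0.5094 0.0713 0.0521] 0.04235837531421374 [-0.06   0.038 -0.997]
```

View pics/fin.png

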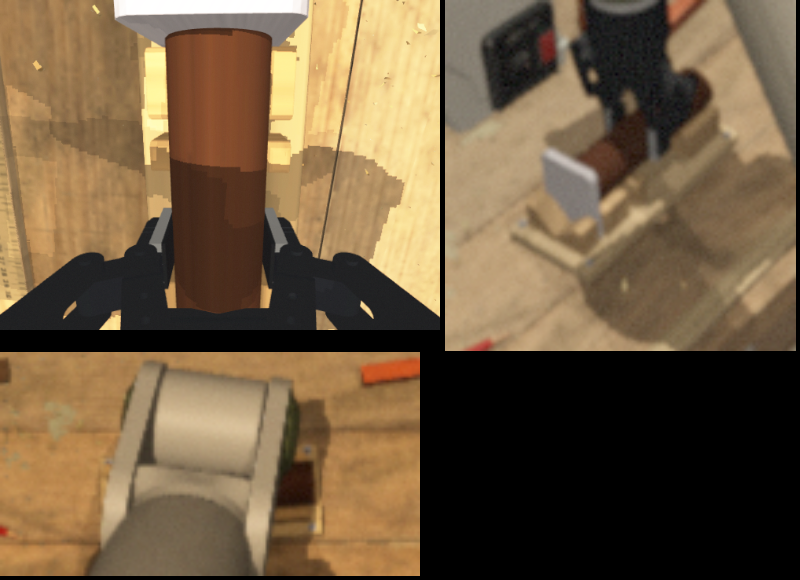

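The blank lies in the V, butted against the upright plate (plate edge at row ~28 in the wrist view), with a steady downward push of about 11.5 N. I'll hand in the job.

```bash
python3 -c "
from rig import env
print(env.close_job()); s=env.observe(); print(s['ft_force'],s['position'],s['time_s'])"
```

```text
the job is handed in; nothing more can be done
None
the job is handed in; nothing more can be done
```

The job is handed in at about 21 s of the 64 s allowed. The stop plate is home in the end slot and released. The blank lies in the V, butted against it and still held and pressed down.

**Last checks:**
- **Plate:** when set down it touched the slot floor with the tool at z 0.0697 m, the same height as when I gripped it. The last picture shows it upright.
- **Blank height:** its centre is at about z 55 mm, which matches the seat height.
- **Butting:** contact with the plate came at tool y 0.0713 m. That is within 2 mm of the predicted seat, and the sideways force there stayed at about 2–4 N.
- **Pressing force:** it read 13 N at first and settled to 11.3–12.1 N, slightly above the 10 N asked. The grip is 45 N.

**What disagreed:**
- **Tool tilt:** it drifted to about 4–5° during the fast moves and could not be commanded back. The blank was gripped at about the same tilt along its length, so it should lie within about 0.3° of flat.
- **Side force:** a residual of about 3 N across the V remained.
- **Plate centring:** one wrist view suggested the plate sits about 2 mm off the cradle's middle. The arm's own readings put it within 1 mm.
- **Bystanders:** I did not touch any of the other things on the bench, but I did not measure their positions again at the end.

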